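# Sweep the brass vacuum plugs through the gate into the rack slot

## Task

With the fingertips, sweep the three brass plugs across the white board and through the narrow gate, one after another, until all three stand in single file in the blue slot, wholly past the gate. Only push them: keep them upright and on the board, never lift or tip one or shove it over a rail. Leave the steel fitting, the clamp and the bottle standing where they are.

Things in the scene. Friction and masses are not known exactly. Their poses are not given: they have to be found in the camera images.
- board: white sorting board fixed to the bench, 380 mm (its x) by 290 mm (its y) by 18 mm thick; origin at the centre of its underside. Dark steel rails, 6 mm thick and 8 mm high above its top, form a gate and slot towards its +x end; the rest, on the -x side of the gate, is open and flat without edges. Fingertips 10 to 20 mm above the board clear all rails and still push a plug
- gate (a point): middle of the 38 mm wide gate (the slot's mouth), on the board's top surface, 45 mm from the board's origin along its x; axes as the board's: +x points into the slot, y across it. From the gate's two posts rails flare out like a funnel to points 32 mm before the gate (-x) and 55 mm to either side (y)
- slot_end (a point): middle of the slot's closed end, on the board's top, 115 mm past the gate along +x; axes as the board's. The slot is 38 mm wide between two straight rails, its floor level with the board and blue. Three plugs take up 90 mm of it; a plug pushed in shoves on those ahead of it
- plug1: brass plug, an upright solid cylinder 30 mm across and 24 mm tall, flat on top and bottom, with a black rubber band low on its side, 60 to 130 g; loose, standing on the board; origin at the centre of its underside, z up. The three plugs are identical
- plug2: brass plug, an upright solid cylinder 30 mm across and 24 mm tall, flat on top and bottom, with a black rubber band low on its side, 60 to 130 g; loose, standing on the board; origin at the centre of its underside, z up. The three plugs are identical
- plug3: brass plug, an upright solid cylinder 30 mm across and 24 mm tall, flat on top and bottom, with a black rubber band low on its side, 60 to 130 g; loose, standing on the board; origin at the centre of its underside, z up. The three plugs are identical
- fitting: bystander: steel double-flanged fitting standing on the board beside the slot, 28 mm across, 42 mm tall; loose; origin at the centre of its underside
- clamp: bystander: low aluminium clamp with a short screw standing on the board beside the slot, 34 mm across (51 mm with the screw, which points along its +x), 14 mm tall; loose; origin at the centre of its round part's underside
- bottle: bystander: small white bottle with a blue cap standing on the bench off the board, 48 mm across, 85 mm tall; loose; origin at the centre of its underside
There are look-alikes about, which are no part of the job. What is shaped like the plug3 but turquoise is not meant. What is shaped like the plug1 but pink is not meant.

How it is judged:
By the outcome, as a careful person would: the job done as asked, in the order asked, and still so for the second after the job is handed in, with the robot touching nothing.
It also fails if it takes over 67 s, if anything falls off the work surface, if the arm or the gripper's body presses on something with over 40 N, if the wrist force passes 120 N, or if a joint passes its speed limit or range.

## Robot

A 6-joint arm with a two-finger parallel gripper is mounted at the origin on the work surface. World frame = base frame: x ahead of the robot, y to its left, z up, the work surface at z = 0. Lengths are in m, angles in rad, forces in N, time in s.
With the tool pointing down it reaches from about 0.25 to 0.775 m from the base axis. Payload 4 kg.
Tool frame: the origin (TCP) lies at the very end of the fingers, on their centre line; the grasp point (between the pads) lies 19 mm behind it (r.hold_point_z is the distance from the TCP to the grasp point, in m); z points along the fingers, y is the line along which they close (so a half turn about z gives the same grasp; the last joint's range is limited). The gripper opens to 85 mm and grips with 20 to 120 N. Pads are 22 mm wide; open, the fingers measure 114 mm over their backs; the gripper's body (76 mm by 85 mm) begins 54 mm behind the grasp point. The pads swing forward as they close: fully open they stand 13 mm farther back than shut.
Start: joints at [1.169, 0.087, 1.371, -0, 1.684, -0.103], TCP at [0.162, 0.526, 0.231] pointing down, gripper open.
Joint ranges: [-3.1, 3.1], [-0.76, 2.03], [0.27, 2.55], [-1.08, 4.22], [0.17, 2.65], [-2.57, 2.57]. Speed limits (rad/s): [2.79, 2.79, 3.14, 3.14, 3.14, 3.14].

## Interface

Orientations are given as a rotation vector (axis times angle).
In Python, from plant import r gives the robot as it stands. Calls block until the motion is done:
- r.reach(position, orientation): joint-space move of the TCP to a pose.
- r.move_l(position, frame=None, vel=0.15, guard=None): straight line of the TCP; frame=None keeps the orientation; vel is the mean speed in m/s. With guard (N) it stops when the force on the tool has changed by that much, and returns True; else False.
- r.set_joints(angles): joint-space move.
- r.command_gripper(opening, newtons=None): finger opening in m; newtons is the grip in N (None keeps the last); returns when the fingers have stopped.
- r.hold(seconds).
- r.ik(position, orientation): joint angles nearest the present ones, or None.
- r.get_obs(): the state.
- r.camera(name): name is "scene" or "top" or "wrist"; returns a dict with "image" (480x640x3 uint8, blue, green, red), "mtx" (3x3 intrinsics, pixels), "k1" (the pictures are not rectified: a ray, as slopes to the right and down, at radius r is drawn at 1 + k1 r^2 times it, then the intrinsics apply), "origin" and "orientation" of the camera in the world. Camera axes: x right, y down, z forward; pixel columns grow to the right and rows downward; lengths in m; the calibration is good to about 2 mm. A picture is of the moment at which its call begins. There is no depth.
A pose or a line that the arm cannot do raises r.IKError and nothing moves.
- r.finish_job(): hands the job in, once; it reports no verdict.
The state is a dict: "time_s": time; "q": joint angles; "qvel": joint speeds; "tau": joint torques, N m; "position": TCP position; "orientation": TCP orientation; "wrist_force": force on the tool from outside, world axes, zero at the start; "ft_torque": the same for the moment, N m; "width": finger opening in m.
Only numpy, scipy, OpenCV 4.12 (cv2) and the standard library are available. Lean on these libraries where they do the work, as an engineer would, in place of code of your own. Each camera call takes 0.05 s, during which the arm holds its last target. There are 200 camera calls.

## Working session

There is one attempt and no reset: what is moved stays moved. The work goes in short steps, each a Python script; the robot and the scene stay as the last script left them, time stands still between calls to the robot, and variables do not carry over. Pictures are saved under pics/ and viewed, on a budget of 10 in all, crops included, one or two more only if the job needs it, and the job is handed in when it is done.

```bash
ls; mkdir -p pics; python3 - <<'E'
from plant import r
import cv2
for n in("top","scene"):
    c=r.camera(n); cv2.imwrite(f"pics/{n}0.png",c["image"]); print(n,c["mtx"],c["k1"],c["origin"],c["orientation"])
o=r.get_obs();print(o["time_s"],o["orientation"],o["width"])
E
```

```text
pics
top [[547.52930197   0.         320.15768871]
 [  0.         547.52930197 230.32234427]
 [  0.           0.           1.        ]] -0.028944713507545655 [0.43394454 0.04690262 1.14083477] [-2.18326421  2.15955522 -0.09529478]
scene [[435.77281265   0.         320.73597885]
 [  0.         435.77281265 237.06898133]
 [  0.           0.           1.        ]] -0.00016045426958208415 [ 0.82727704 -0.21455648  0.61672346] [-2.34510681 -1.06051379  0.31219387]
0.1 [-0.46751972 -3.10614655  0.00317622] 0.0853927020772874
```

View pics/top0.png

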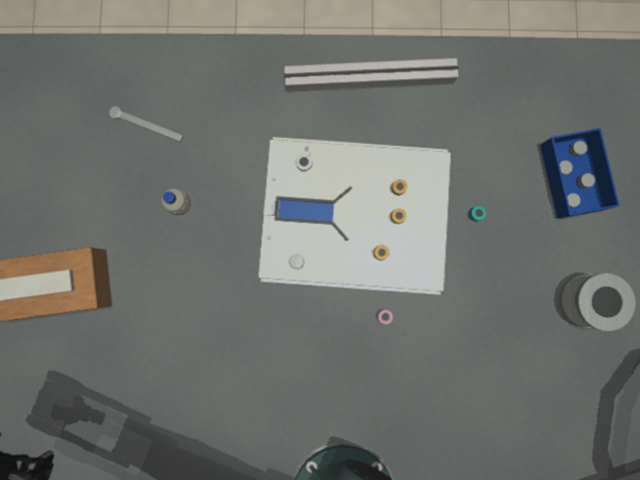

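View pics/scene0.png

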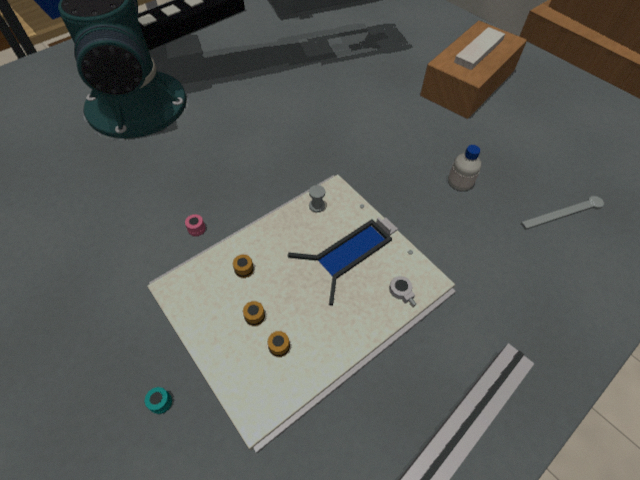

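The top view has the robot at the bottom, so image left is +y. The brass plugs are at (399,187), (398,216) and (381,253). The look-alikes are turquoise at (478,213) and pink at (386,317). The fitting is at (297,261), the clamp at (304,161) and the bottle at (176,201). The slot runs left from a gate near (333,211). By colour, I choose the three brass plugs. Next I'll measure them and check the choice in one crop.

```bash
cat > h.py <<'E'
import cv2, numpy as np
from scipy.spatial.transform import Rotation as R
from plant import r
def cast(c,uv,z):
    uv=np.asarray(uv,float).reshape(-1,1,2)
    n=cv2.undistortPoints(uv,c["mtx"],np.array([c["k1"],0,0,0.]))[:,0]   # inverts the k1 model
    d=R.from_rotvec(c["orientation"]).apply(np.c_[n,np.ones(len(n))]); o=np.array(c["origin"])
    return (o+d*((z-o[2])/d[:,2])[:,None])[:,:2]
def hsv(c): return cv2.cvtColor(c["image"],cv2.COLOR_BGR2HSV)
def blobs(mask,amin):
    cs,_=cv2.findContours(mask,cv2.RETR_EXTERNAL,cv2.CHAIN_APPROX_NONE)
    return [k for k in cs if cv2.contourArea(k)>amin]
def brass(c,amin=40): # circle centres on the top plane z=.042
    out=[]
    for k in blobs(cv2.inRange(hsv(c),(10,110,90),(28,255,255)),amin):
        p=cast(c,k.astype(float),.042).astype(np.float32); (x,y),rad=cv2.minEnclosingCircle(p)
        m=k[:,0].mean(0); out.append((x,y,rad,*m))
    return np.array(out)
E
python3 - <<'E'
from h import *
for n in("top","scene"):
    c=r.camera(n); H=hsv(c)
    print(n); print(np.round(brass(c),4))
    w=blobs(cv2.inRange(H,(0,0,185),(179,70,255)),4000)
    for k in w:
        p=cast(c,k.astype(float),.018); (cx,s,a)=cv2.minAreaRect((p*1000).astype(np.float32)); print("board",k[:,0].mean(0),cx,s,a)
    for k in blobs(cv2.inRange(H,(105,120,60),(125,255,255)),400):
        p=cast(c,k.astype(float),.018); print("blue",k[:,0].mean(0),cv2.minAreaRect((p*1000).astype(np.float32)))
    if n=="top": cv2.imwrite("pics/crop1.png",cv2.resize(c["image"][125:335,250:500],None,fx=3,fy=2.85,interpolation=cv2.INTER_CUBIC))
E
```

```text
top
[[ 4.207000e-01  6.058000e-01  1.153000e-01  4.704460e+01  2.840201e+02]
 [ 4.933000e-01 -6.960000e-02  1.380000e-02  3.810000e+02  2.521111e+02]
 [ 5.677000e-01 -1.045000e-01  1.410000e-02  3.982432e+02  2.156757e+02]
 [ 6.273000e-01 -1.060000e-01  1.430000e-02  3.989444e+02  1.865000e+02]]
board [342.98854167 212.284375  ] (572.40966796875, -18.519485473632812) (376.1931457519531, 299.9342346191406) 86.45317077636719
blue [305.28888889 209.91851852] ((580.0393676757812, 84.27787780761719), (108.73393249511719, 35.312828063964844), 85.97749328613281)
blue [584.24701195 171.72908367] ((667.9671020507812, -497.4803466796875), (170.2659912109375, 110.04715728759766), 11.417256355285645)
scene
[[ 6.287000e-01 -1.084000e-01  1.480000e-02  2.778070e+02  3.411930e+02]
 [ 5.693000e-01 -1.068000e-01  1.470000e-02  2.527818e+02  3.102364e+02]
 [ 4.945000e-01 -7.200000e-02  1.480000e-02  2.418571e+02  2.626327e+02]
 [ 3.929000e-01  6.570000e-01  1.311000e-01  4.770000e+02  5.325000e+01]
 [-3.815000e-01 -4.470000e-02  7.760000e-02  3.636620e+01  2.603520e+01]
 [ 5.126000e-01  9.351000e-01  1.488000e-01  5.858383e+02  3.177450e+01]]
blue [351.74814815 249.62222222] ((577.7869873046875, 84.10193634033203), (113.16132354736328, 36.17186737060547), 86.3580322265625)
```

View pics/crop1.png

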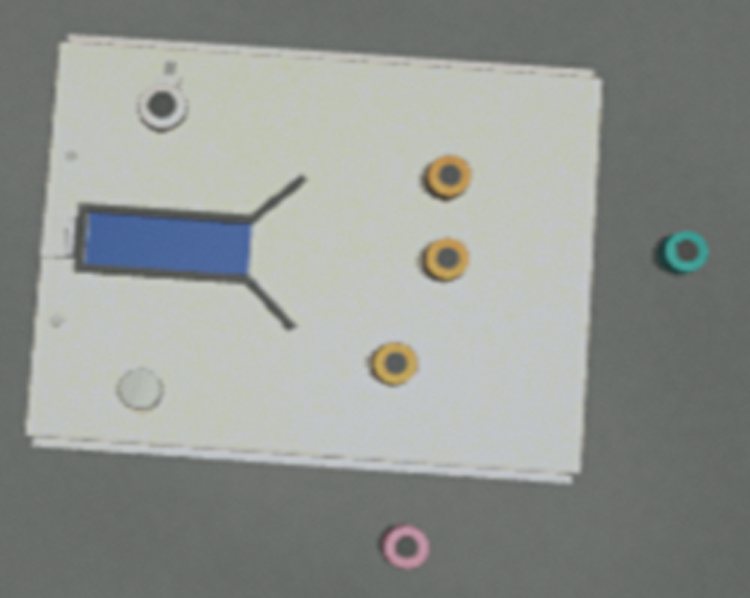

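The crop confirms the three brass plugs, at crop pixels (449,177), (446,259) and (394,364). The pink and turquoise rings lie off the board. The two views agree to about 2 mm. The board centre from the slot matches the board rectangle. I'll push the near-axis plug first, with the fingers slightly parted as a cradle.

```bash
cat >> h.py <<'E'
ANG=np.deg2rad(86.2); U=np.array([np.cos(ANG),np.sin(ANG)]); V=np.array([-U[1],U[0]]); G=np.array([.575,.0268])
def w2g(p): d=np.asarray(p)[...,:2]-G; return np.stack([d@U,d@V],-1)   # world -> gate frame
def g2w(q): return G+q[0]*U+q[1]*V
Z=.029; OFF=.023   # pushing height of the TCP; TCP to plug centre in the cradle
def push(a,b,back=.055,vel=.07,up=.075):
    """push a plug from a to b (gate frame, plug centre), then back off and rise"""
    a,b=np.array(a),np.array(b); d=(b-a)/np.linalg.norm(b-a)
    w=d[0]*U+d[1]*V; s0,e0,f0=(g2w(p) for p in (a-d*back,b-d*OFF,b-d*(OFF+.03)))
    best=None
    for s in(1,-1):
        x=np.r_[s*w,0]; o=R.from_matrix(np.c_[x,np.cross([0,0,-1],x),[0,0,-1]]).as_rotvec()
        q=[r.ik(np.r_[p,Z],o) for p in(s0,e0)]
        if any(k is None for k in q): continue
        m=max(abs(k[5]) for k in q)
        if best is None or m<best[0]: best=(m,o)
    o=best[1]
    r.reach(np.r_[s0,up],o); r.move_l(np.r_[s0,Z],vel=.1)
    f=np.array(r.get_obs()["wrist_force"])
    r.move_l(np.r_[e0,Z],vel=vel)
    ob=r.get_obs(); print("push df",np.round(np.array(ob["wrist_force"])-f,1),"q6",round(best[0],2),"tcp",np.round(ob["position"],4))
    r.move_l(np.r_[f0,Z],vel=.15); r.move_l(np.r_[f0,up],vel=.2)
def look(name="top"):
    c=r.camera(name); p=brass(c); p=p[(p[:,2]<.02)&(np.abs(p[:,0]-.57)<.2)&(np.abs(p[:,1]+.02)<.22)]
    print(round(r.get_obs()["time_s"],1),name,np.round(np.c_[w2g(p),p[:,2]]*1000,1).tolist()); return c
E
python3 - <<'E'
from h import *
look("top"); look("scene")
r.command_gripper(.018,20); print(r.get_obs()["width"])
push((-.1325,-.002),(-.07,0))
look("top"); c=look("scene"); cv2.imwrite("pics/s1.png",c["image"][150:450,120:500])
E
```

```text
0.2 top [[-101.6, 75.1, 13.8], [-131.5, -1.4, 14.1], [-129.1, -61.0, 14.3]]
0.3 scene [[-131.1, -62.7, 14.8], [-133.6, -3.1, 14.7], [-103.9, 73.9, 14.8]]
0.018061135555738284
push df [ 0.2 -0.2 -0.2] q6 0.34 tcp [ 0.5695 -0.0662  0.0288]
6.7 top [[-68.5, 0.2, 13.3]]
6.8 scene [[-131.6, -62.5, 15.2]]
```

View pics/s1.png

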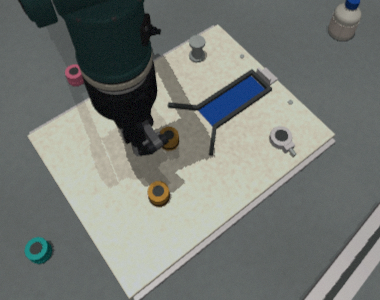

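The picture shows the plug upright just ahead of the fingers, at crop (168,138), with the other plug untouched at (158,193). It is at -69 mm against a commanded -70 mm, so the cradle model holds. I'll push it on into the slot and then sweep the second plug to the axis.

```bash
python3 - <<'E'
from h import *
push((-.0695,0),(.027,0))
push((-.130,-.0618),(-.075,0))
r.move_l(np.r_[g2w((-.17,-.11)),.12],vel=.25)
look("top"); c=look("scene"); cv2.imwrite("pics/s2.png",c["image"][150:450,120:500])
E
```

```text
push df [ 0.8  0.2 -1.3] q6 0.2 tcp [0.5753 0.0306 0.029 ]
push df [-0.5  0.5  0.4] q6 1.08 tcp [ 0.5862 -0.0645  0.0289]
15.1 top [[-102.4, 74.9, 13.7], [-73.3, 0.8, 14.2], [28.1, 0.6, 14.4]]
15.1 scene [[24.8, -2.3, 18.7]]
```

View pics/s2.png

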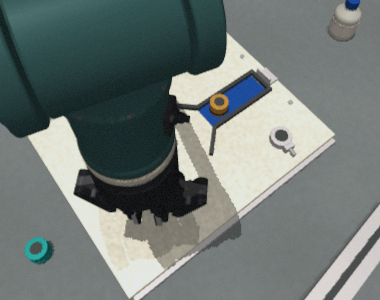

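The first plug stands in the slot, at crop (219,102), and the second is on the axis. Next: push the second plug in, then sweep the third to the axis.

```bash
python3 - <<'E'
from h import *
push((-.0745,0),(.027,0))
push((-.103,.0745),(-.068,0))
r.move_l(np.r_[g2w((-.16,.10)),.12],vel=.25)
look("top")
E
```

```text
push df [-0.2 -0.8 -0.8] q6 0.21 tcp [0.5753 0.0306 0.029 ]
push df [-0.5  0.5  0.9] q6 1.01 tcp [ 0.549  -0.0494  0.029 ]
23.9 top [[-66.0, 0.6, 14.1]]
```

```bash
python3 - <<'E'
from h import *
c=r.camera("top")
for k in blobs(cv2.inRange(hsv(c),(10,110,90),(28,255,255)),30):
    p=cast(c,k.astype(float),.042); print(np.round(cv2.boundingRect((w2g(p)*1000).astype(np.float32)[:,None]),1))
push((-.067,0),(.028,0))
r.move_l(np.r_[g2w((-.15,0)),.2],vel=.25)
c=r.camera("top"); cv2.imwrite("pics/top3.png",cv2.resize(c["image"][125:335,250:500],None,fx=3,fy=2.85,interpolation=cv2.INTER_CUBIC))
for k in blobs(cv2.inRange(hsv(c),(10,110,90),(28,255,255)),30):
    p=cast(c,k.astype(float),.042); print(np.round(cv2.boundingRect((w2g(p)*1000).astype(np.float32)[:,None]),1))
c=r.camera("scene"); cv2.imwrite("pics/s3.png",cv2.resize(c["image"][150:370,270:470],None,fx=2.5,fy=2.5)); print(r.get_obs()["time_s"])
E
```

```text
[457 112 211 159]
[-79 -13  26  28]
[ 14 -14  57  29]
push df [-1.  -1.7  0.9] q6 0.2 tcp [0.5753 0.0317 0.0289]
[457 112 211 159]
[ 14 -14  87  29]
29.2
```

View pics/top3.png

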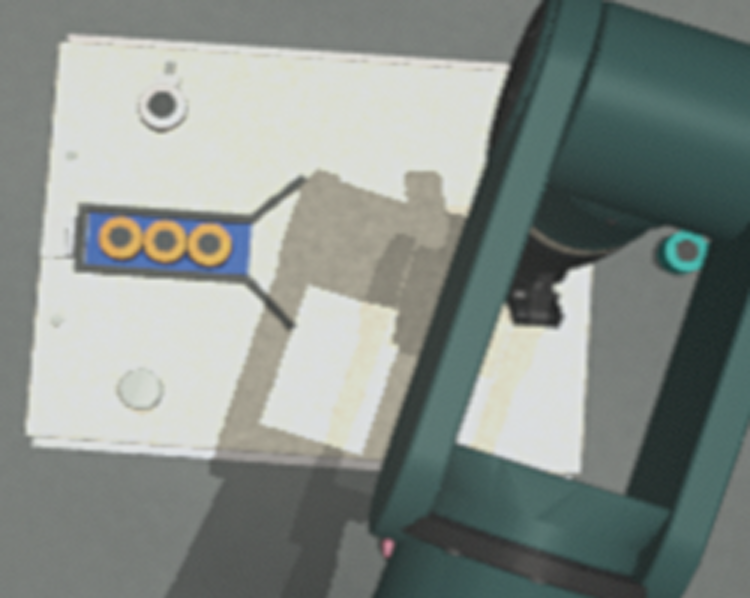

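View pics/s3.png

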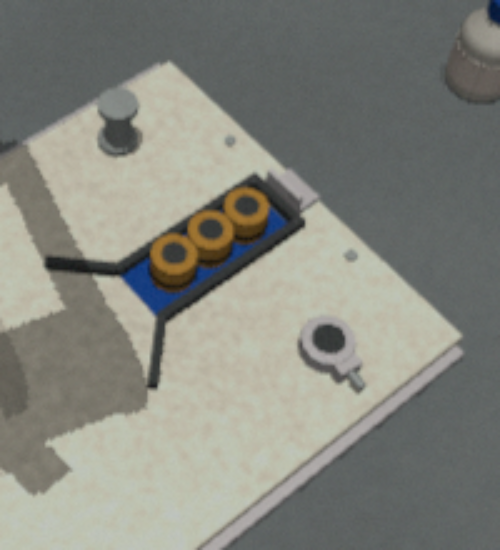

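Both views show the three plugs upright in single file in the slot, at top crop (120,238), (165,241) and (210,244). Blue floor shows between the gate and the last plug. The fitting, clamp and bottle look unmoved, and the arm is clear of everything.

```bash
python3 -c "
from plant import r
r.finish_job()"
```

```text
the job is handed in; nothing more can be done
```

The job is handed in: all three brass plugs stand upright in single file in the blue slot, pushed there one after another with slightly parted fingertips. It took about 29 s of the 67 s allowed.

- **Position:** in the last top view the row of plugs runs from about 14 to 101 mm past the gate, and the slot's end is at 115 mm. Three touching plugs should span 90 mm; I measured 87 mm, because the brass colour mask reads the edges slightly short.
- **Forces:** the change in wrist force at the end of each push stayed under about 2.5 N.
- **Bystanders:** the fitting, clamp and bottle look unmoved in the last pictures. I judged that by eye and did not measure their positions. I kept the arm well clear of them and of the pink and turquoise look-alikes.
- **Disagreement between views:** the top and scene cameras differed by about 2 mm on plug positions, which is within the stated calibration. One scene-camera reading of the first plug in the slot was off by about 3 mm. I went with the top view, and both final pictures agreed with it.

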